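# Press a cast's model plate down and slide it home under the holder's leaf springs

### The arm

A 6-joint arm with a two-finger parallel gripper is mounted at the origin on a cart in front of the work surface, level with it; the furniture and walls round the work are solid. World frame = base frame: x ahead of the robot, y to its left, z up, the work surface at z = 0. Lengths are in m, angles in rad, forces in N, time in s.
With the tool pointing down it reaches from about 0.4 to 0.825 m from the base axis. Payload 7 kg.
Tool frame: the origin (TCP) lies midway between the tips of the shut fingers; the grasp point (between the pads) lies 19 mm behind it; z points along the fingers, y is the line along which they close (so a half turn about z gives the same grasp; the last joint's range is limited). The gripper opens to 88 mm and grips with 3 to 60 N. Pads are 19 mm wide; open, the fingers measure 130 mm over their backs; the gripper's body (78 mm by 193 mm) begins 47 mm behind the grasp point.
Start: joints at [1.529, 0.359, 0.012, 0, -1.224, -0.288], TCP at [0.219, 0.639, 0.227] pointing down, gripper open.
Joint ranges: [-3.07, 3.07], [-1.43, 2.12], [-1.02, 1.25], [-3.03, 1.67], [-3.05, -0], [-3.03, 3.03]. Speed limits (rad/s): [2.39, 2.39, 3.01, 3.14, 3.14, 3.14].

### API

Orientations are given as [roll, pitch, yaw] about the fixed x, y, z axes, in that order (R = Rz(yaw) Ry(pitch) Rx(roll)).
In Python, from station import telemetry, eyes, ticket, recognise, trace gives the robot as it stands. The module is installed in compiled form; this text tells all that it offers.
- The arm moves only by the tool servo_tool, never from a script. Its argument "series" is a list that holds one entry, the list of rows, each a list of 4 numbers: the shift along the tool's x, y, z in mm, then the turn about the tool's z in rad. In form: [[[x, y, z, roll], ...]]. A call has exactly 10 rows; each row shifts and turns the commanded pose from where the row before left it, along the tool's axes as they then stand; what a row does not reach is not made up. A row lasts 1/12 s, in which the tool goes at most 41.7 mm and 7.16 degrees, less where a joint would pass 70% of its speed; a pose out of reach is approached as far as the arm can. A call is refused whole if a number of a shift passes 41.7 or a number of a turn 0.125, either way. A call with a gripper value outside its range is refused whole. "claw" is the gripper's target within -1 to 1 (shut at 1, half-way at 0, fully open at -1), set as the call begins (left out, the last holds). The fingers move at their own pace and stop on an object; "grip_force" is the grip in N (left out, the last holds). Time passes only in rows, so rows that do not move let the fingers close, or fill a call up. It gives the time, the measured TCP pose, the force, the opening and the grip force at its end, in the units of the state.
- telemetry.get_state(): the state, without advancing time (a new reading comes with each control period).
- eyes.grab_frame(name): name is "scene" or "top"; returns the picture (384x512x3 uint8, red, green, blue); there is no depth.
- eyes.calibration(name): a dict with "mtx" (3x3 intrinsics, pixels), "rvec" (rotation vector, rad) and "tvec" (3), from world to camera coordinates, as OpenCV has them. Camera axes: x right, y down, z forward; pixel columns grow to the right and rows downward; lengths in m; the calibration is good to about 2 mm. A picture is of the moment at which its call begins. calibration takes no time and is no camera call.
- ticket.job_done(): hands the job in; it is judged then, once.
Trained networks look in the newest picture that a camera, given by its name, has taken for a name from the list of things; names that differ only in an ending like _2 or _b are one class to them, and where a whole thing is asked for, a point or a joint stands for the part that bears it (a point fixed in the world has none). Each returns a list of dicts, best first, with "conf" (0 to 1); they miss things now and then, are a little off and sometimes report something else, mostly with a low value. They report only what shows in the picture. A call takes as long as a camera call.
- recognise(camera, name): "position" ([x, y, z] in m, in world coordinates, good to about 4 mm: the middle of the surface that is visible of it).
- trace(camera, name): "mask" (384x512 bool, what is visible of it).
The state is a dict: "t": time; "q": joint angles; "qd": joint speeds; "joint_efforts": joint torques, N m; "eef_pos": TCP position; "ee_rot": TCP orientation; "force": force on the tool from outside, world axes, zero at the start; "moment": the same for the moment, N m; "width": finger opening in m; "gripper_force": force on a finger pad.
Only numpy, scipy, OpenCV 4.12 (cv2) and the standard library are available. Lean on these libraries where they do the work, as an engineer would, in place of code of your own. Each camera call takes 0.05 s, during which the arm holds its last target. There are 200 camera calls.

### The job

The stone cast on its metal model plate waits on the sprung loading deck of the model holder. With closed fingertips on the plate's grooved finger pad, press the plate and deck down and, keeping it pressed, slide the plate away from you under the two leaf springs until it is fully home against the end stop and the deck has sprung up behind it; then take the hand away. Never lift or tip the plate, do not touch the cast, and leave the things round the holder where they are.

Things in the scene. Friction and masses are not known exactly. Their poses are not given: they have to be found in the camera images.
- holder: Model holder, low light-alloy fixture 274 x 124 mm fixed on the bench. Origin: on the bench under its middle; x runs along the slide from loading deck (near end) to end stop, y left, z up. Sizes below are mm in this frame. Side rails: inner faces at y +-50, top z 34, x -128 to 126. Polished metal faces, friction about 0.25 between them; the loose plate slides between the rails.
- deck_top (a point): Middle of the raised loading deck's top (-64, 0, 28 of the holder; this point stays there when the deck moves). The deck spans x -126 to -2, y +-47.
- bed_top (a point): Middle of the fixed bed's top (64, 0, 16 of the holder). The bed spans x 1 to 126. A plate that is home lies on it with its origin at holder x 66, z 16, clear of the deck, which has then sprung up and bars the way back.
- stop_face (a point): Middle of the end stop's face, level with the bed's top (126, 0, 16 of the holder). The stop stands to z 29.
- spring_lips (a point): Midway between the upturned free ends of the two leaf springs (12, 0, 26 of the holder). The springs are strips 11 mm wide at y +-39.5, clamped under blocks at x 88 to 114 (|y| above 32, underside z 28, top z 42); they slope down toward the deck, their bend at x 24 to 30 hangs at z 18, then the lips rise to z 26.
- spring_left (a joint): Lift of the leaf spring at +y of the holder, rad: 0 at rest, about 0.04 when it rides on the plate lying on the bed. A plate on the raised deck is too high: it butts against the lips or rides over them; with the deck pressed 7 to 11 mm its front edge goes under, and the springs drag on its side margins, each with about 4 N.
- spring_right (a joint): The same for the leaf spring at -y.
- loading_deck (a joint): How far the deck is pressed down, m: 0 up, 0.011 fully down (top then 1 mm above the bed). Its spring needs about 8 N to start moving (the plate's weight alone does not move it), about 15 N at 9 mm, 18 N at the bottom. It rises by itself when let go or when the plate has left it.
- model_plate: Loose light-alloy plate 120 (along the slide) x 96 x 5 mm, about 0.22 kg with the cast fixed on it. Origin: centre of its underside; x to its front edge, z up. It starts on the raised deck, origin near holder x -66, z 28. Thumb rib across its top at x -24 to -20, 62 mm wide, 8 mm high: a fingertip on the pad behind it can push it forward. 2 mm play to each rail.
- finger_pad (a point): Middle of the grooved finger pad on top of the plate (plate x -42, z 5), 18 mm ahead of the rear edge and 18 mm behind the thumb rib. The pad spans plate x -60 to -24. Axes as the plate's.
- plate_front (a point): Middle of the plate's front edge face, half way up its thickness (60 mm ahead of the plate's origin, 2.5 mm above its underside).
- cast: Small yellow stone cast of a lower jaw, 43 x 56 x 22 mm, fixed on the plate; origin at the centre of its underside, 10 mm ahead of the plate's origin. Must not be touched.
- powder_vial: Ceramic powder vial, standing, 16 mm across, 46 high, loose, right of the holder. Origin at the centre of its underside. Leave alone.
- powder_vial_b: A second such vial, beside it. Leave alone.
- tweezers: Steel tweezers lying along the holder's right side, 12 x 132 x 8 mm; origin under their middle. Leave alone.
- cast_beside: Larger stone cast, 63 x 70 x 28 mm, loose on the bench beyond the holder's left far corner; origin under its centre. Leave alone.
- compressor_cabinet: White equipment cabinet in mid-bench, left of the holder, 240 x 300 mm, turned about 66 degrees clockwise; its top is at z 0.217 m, a parts carton on it reaches z 0.24; a short stiff cable leaves its right side. Origin: on the bench under it, 60 mm from its middle. It never moves: pass over or round it, but keep in front of the shelf unit and lamp at the back (x above 0.7 m).

How it is judged:
On the way, in this order (a step that is already met when the one before it is completed fails the run):
1. the plate and the deck are pressed down by the fingers while the plate is still short of the springs (value of joint loading_deck above 0.006 m and contact force between the fingers and model_plate above 4 N and x of plate_front in the frame of holder below 0.014 m), for 0.1 s.
2. the plate, still pressed, has its front edge under both leaf springs (x of plate_front in the frame of holder above 0.032 m and z of plate_front in the frame of holder below 0.0255 m and value of joint each of spring_left, spring_right above 0.02 rad and value of joint loading_deck above 0.003 m and contact force between the fingers and model_plate above 3 N), for 0.05 s.
At the end, for the whole second after the job is handed in: The plate lies flat on the holder's bed under both leaf springs, within 5 mm of the end stop, at rest, and the loading deck is fully up (within 2 mm) behind it (x of model_plate in the frame of holder between 0.061 and 0.071 m and y of model_plate in the frame of holder between -0.006 and 0.006 m and z of model_plate in the frame of holder between 0.013 and 0.0185 m and angle between the x axis of model_plate and the x axis of holder, either way round below 0.06 rad and angle between model_plate's own z axis and vertical below 0.04 rad and value of joint loading_deck below 0.002 m and value of joint each of spring_left, spring_right above 0.02 rad and linear speed of model_plate below 0.01 m/s); the robot touches nothing.
It fails at once if the plate is lifted off the deck (more than 7 mm above where it waited) or carried (z of model_plate in the frame of holder above 0.035 m).
It fails at once if the plate is tipped by more than about 11 degrees (angle between model_plate's own z axis and vertical above 0.2 rad).
It fails at once if the fingers touch the stone cast on the plate (contact force between the fingers and cast above 0.5 N).
It fails at once if a thing standing round the holder is moved by more than 15 mm (distance of any of powder_vial, powder_vial_b, tweezers, cast_beside from where it was at the start of the episode above 0.015 m).
It also fails if it takes over 48 s, if anything falls off the work surface, if the arm or the gripper's body presses on something with over 40 N, if the wrist force passes 120 N, or if a joint passes its speed limit or range.

## Working session

There is one attempt and no reset: what is moved stays moved. The work goes in short steps, Python scripts to look and compute and a tool call to move; the robot and the scene stay as the last step left them, time stands still between calls to the robot, and variables do not carry over. Pictures are saved under pics/ and viewed, at most 10 in all, crops included, and the job is handed in when it is done.

Besides the shell and the picture viewer there is one more tool, called after ">>>" by a JSON object that holds its "name" and its "arguments", one argument or row to a line. servo_tool: Moves the arm, as the interface text tells. Its arguments: {"type":"object","properties":{"series":{"type":"array"},"claw":{"type":"number"},"grip_force":{"type":"number"}},"required":["series"]}

```bash
mkdir -p pics; python3 - <<'E'
from station import telemetry, eyes, recognise, trace
import cv2, numpy as np
ims=[]
for c in("scene","top"):
    im=eyes.grab_frame(c); cv2.imwrite(f"pics/{c}0.png",im[:,:,::-1])
    k=eyes.calibration(c); R=cv2.Rodrigues(np.array(k["rvec"]))[0]; print(c,"cam at",(-R.T@np.array(k["tvec"]).ravel()).round(3))
    for n in("holder","model_plate","finger_pad","plate_front","cast","deck_top","bed_top","stop_face","spring_lips","powder_vial","tweezers","cast_beside"):
        print(c,n,[(np.round(d["position"],3).tolist(),round(d["conf"],2)) for d in recognise(c,n)[:2]])
s=telemetry.get_state(); print(s["t"],s["eef_pos"],s["ee_rot"],s["width"])
E
```

```text
scene cam at [-0.148 -1.018  0.647]
scene holder [([0.558, -0.411, 0.02], 0.69)]
scene model_plate [([0.468, -0.364, 0.032], 0.67), ([0.559, -0.413, 0.021], 0.56)]
scene finger_pad [([0.466, -0.363, 0.031], 0.83)]
scene plate_front [([0.468, -0.362, 0.031], 0.74)]
scene cast [([0.56, -0.409, 0.019], 0.73), ([0.48, -0.366, 0.043], 0.66)]
scene deck_top [([0.556, -0.411, 0.016], 0.7)]
scene bed_top [([0.561, -0.405, 0.02], 0.82), ([0.667, -0.153, 0.021], 0.56)]
scene stop_face [([0.558, -0.41, 0.014], 0.95)]
scene spring_lips [([0.56, -0.408, 0.018], 0.95)]
scene powder_vial [([0.499, -0.517, 0.03], 0.7), ([0.542, -0.535, 0.028], 0.43)]
scene tweezers [([0.422, -0.433, 0.005], 0.67)]
scene cast_beside [([0.669, -0.156, 0.017], 0.53), ([0.555, -0.413, 0.015], 0.52)]
top cam at [ 0.312 -0.307  1.124]
top holder [([0.574, -0.412, 0.016], 0.64)]
top model_plate [([0.47, -0.355, 0.037], 0.97)]
top finger_pad [([0.47, -0.353, 0.033], 0.88)]
top plate_front [([0.474, -0.354, 0.032], 0.81)]
top cast [([0.482, -0.363, 0.047], 0.74)]
top deck_top [([0.572, -0.414, 0.012], 0.81)]
top bed_top [([0.572, -0.41, 0.016], 0.79)]
top stop_face [([0.571, -0.407, 0.014], 0.56)]
top spring_lips [([0.572, -0.408, 0.02], 0.61)]
top powder_vial [([0.568, -0.408, 0.015], 0.57), ([0.547, -0.529, 0.043], 0.53)]
top tweezers [([0.433, -0.438, 0.01], 0.38)]
top cast_beside [([0.671, -0.14, 0.015], 0.72)]
1.3 [0.21860146 0.63859343 0.22654498] [ 3.14156519e+00 -1.04278022e-05 -3.29747123e-01] 0.08760713831144676
```

View pics/scene0.png

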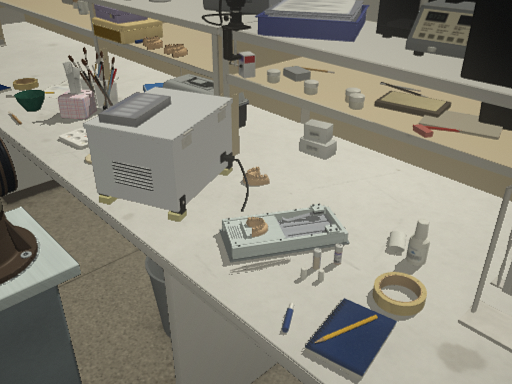

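View pics/top0.png

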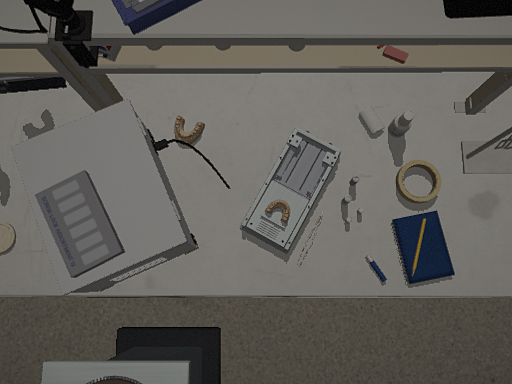

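Both views show the holder with the cast and plate on its near (lower left) end: top view corners are about (300,128), (341,148), (288,255) and (241,230). The slide runs up and right, roughly yaw −0.47. The vials are at (348,195), and the cabinet with its cable is to the left. Next I'll fit the holder's pose to the masks.

```bash
cat > h.py <<'E'
import cv2, numpy as np
from station import telemetry, eyes, recognise, trace
def proj(c,P):
    k=eyes.calibration(c); return cv2.projectPoints(np.float64(P).reshape(-1,3),np.float64(k["rvec"]),np.float64(k["tvec"]),np.float64(k["mtx"]),None)[0].reshape(-1,2)
def toW(p,P):
    x,y,a=p; P=np.float64(P).reshape(-1,3); c,s=np.cos(a),np.sin(a)
    return np.c_[x+c*P[:,0]-s*P[:,1], y+s*P[:,0]+c*P[:,1], P[:,2]]
E
python3 - <<'E'
from h import *
from scipy.optimize import minimize
B=[[x,y,z] for x in(-.137,.137) for y in(-.062,.062) for z in(0,.034)]
M={}
for c in("scene","top"):
    eyes.grab_frame(c); m=np.zeros((384,512),bool)
    for n in("holder","model_plate","cast"):
        for d in trace(c,n)[:1]:
            print(c,n,round(d["conf"],2),d["mask"].sum(),np.argwhere(d["mask"]).mean(0)[::-1].round(1))
            if n=="holder": m|=d["mask"]
            if n=="model_plate": m|=d["mask"]
    M[c]=m
def cost(p,cs=("scene","top")):
    t=0
    for c in cs:
        h=cv2.convexHull(proj(c,toW(p,B)).astype(np.float32))
        im=np.zeros((384*2,512*2),np.uint8); cv2.fillConvexPoly(im,np.int32(h.reshape(-1,2)*16*2),255,cv2.LINE_AA,4)
        im=cv2.resize(im,(512,384),interpolation=cv2.INTER_AREA)/255.
        t+=np.abs(im-M[c]).sum()/M[c].sum()
    return t
for cs in(("scene","top"),("top",),("scene",)):
    best=min((minimize(cost,[.53,-.39,a],args=(cs,),method="Nelder-Mead",options=dict(initial_simplex=[[.53,-.39,a],[.55,-.39,a],[.53,-.37,a],[.53,-.39,a+.1]])) for a in(-.4,-.5,-.6)),key=lambda r:r.fun)
    print(cs,best.x.round(4),round(best.fun,3))
    if len(cs)==2:p=best.x
print("plate pts",toW(p,[[-.108,0,.033],[-.066,0,.028],[-.064,0,.028],[.064,0,.016]]).round(3))
out=[]
for c in("top","scene"):
    im=eyes.grab_frame(c)[:,:,::-1].copy()
    ctr=proj(c,toW(p,[0,0,0]))[0]; x0,y0=(ctr-[75,75]).astype(int)
    im=cv2.resize(im[y0:y0+150,x0:x0+150],(600,600) if 0 else (400,400),interpolation=cv2.INTER_CUBIC); f=400/150
    def pl(P,col):
        q=(proj(c,toW(p,P))-[x0,y0]+.5)*f; cv2.polylines(im,[np.int32(q)],True,col,1)
    pl([[-.137,-.062,.034],[.137,-.062,.034],[.137,.062,.034],[-.137,.062,.034]],(0,0,255))
    pl([[-.126,-.048,.033],[-.006,-.048,.033],[-.006,.048,.033],[-.126,.048,.033]],(0,255,0))
    pl([[-.090,-.031,.041],[-.086,-.031,.041],[-.086,.031,.041],[-.090,.031,.041]],(255,0,0))
    out.append(im)
cv2.imwrite("pics/fit.png",np.hstack(out))
E
```

```text
scene holder 0.7 3653 [292.2 233.7]
scene model_plate 0.93 1388 [253.3 230.4]
scene cast 0.53 338 [257.  226.4]
top holder 0.59 4098 [297.5 177.1]
top model_plate 0.74 2136 [277.  213.5]
top cast 0.77 290 [279.4 208.7]
('scene', 'top') [ 0.5318 -0.386  -0.4998] 0.175
('top',) [ 0.5317 -0.3853 -0.5074] 0.077
('scene',) [ 0.5331 -0.387  -0.5009] 0.097
plate pts [[ 0.437 -0.334  0.033]
 [ 0.474 -0.354  0.028]
 [ 0.476 -0.355  0.028]
 [ 0.588 -0.417  0.016]]
```

View pics/fit.png

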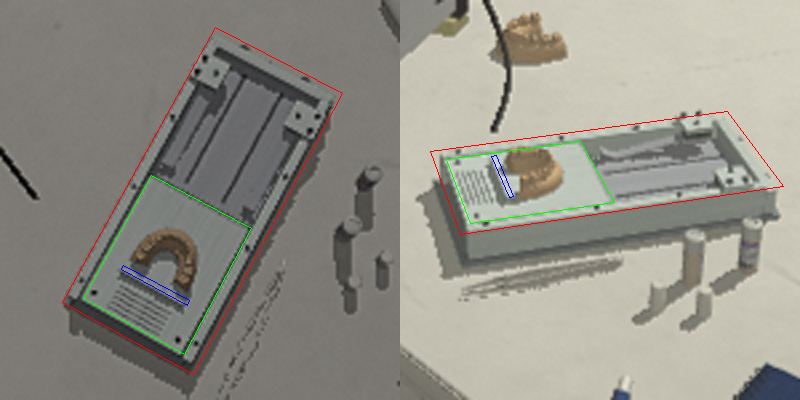

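>>> {"name": "servo_tool", "arguments": {
  "series": [
    [[0,0,-40,0],[20,-20,-30,0],[41,20,0,0],[41,20,0,0],[41,20,0,0],[35,30,0,0],[20,41,0,0],[10,41,0,0],[0,41,0,0],[0,41,0,0]]
  ],
  "claw": 1
}}

```text
t: 2.63
eef_pos: [0.3286, 0.3642, 0.2961]
ee_rot: [3.141, -0.0, -0.331]
force: [-0.5, -0.6, 0.6]
width: 0.0268
gripper_force: 0.0
```

The fitted outline matches the holder and plate in both views to about 2–3 mm, giving a holder pose of (0.532, −0.386), yaw −0.50. The grooved pad sits behind the rib, at the near end. I'll carry on with the approach.

>>> {"name": "servo_tool", "arguments": {
  "series": [
    [[40,41,0,0],[40,41,0,0],[40,41,0,0],[40,41,0,0],[40,41,0,0],[13,41,0,0],[13,41,0,0],[13,41,0,0],[13,41,0,0],[13,41,0,0]]
  ],
  "claw": 1
}}

```text
t: 3.47
eef_pos: [0.4125, -0.0319, 0.2971]
ee_rot: [-3.141, -0.001, -0.329]
force: [1.3, -0.3, -0.3]
width: 0.0002
gripper_force: 0.0
```

>>> {"name": "servo_tool", "arguments": {
  "series": [
    [[17,35,0,0],[17,35,0,0],[17,35,0,0],[17,35,0,0],[17,35,0,0],[17,35,0,0],[17,35,0,0],[4,20,0,0],[0,0,0,0.085],[0,0,30,0.085]]
  ]
}}

```text
t: 4.3
eef_pos: [0.4459, -0.3238, 0.2711]
ee_rot: [3.141, -0.009, -0.506]
force: [1.1, 0.0, 0.5]
width: 0.0007
gripper_force: 0.0
```

>>> {"name": "servo_tool", "arguments": {
  "series": [
    [[0,0,40,0],[0,0,40,0],[0,0,40,0],[0,0,30,0],[0,0,0,0],[0,0,0,0],[0,0,0,0],[0,0,0,0],[0,0,0,0],[0,0,0,0]]
  ]
}}

```text
t: 5.13
eef_pos: [0.4446, -0.3208, 0.1183]
ee_rot: [-3.141, -0.003, -0.5]
force: [0.4, 0.6, 0.2]
width: 0.0002
gripper_force: 0.0
```

```bash
python3 - <<'E'
from h import *
s=telemetry.get_state(); e=np.array(s["eef_pos"]); print(s["t"],e,s["ee_rot"],s["force"])
p=(0.5318,-0.386,-0.4998); c,q=np.cos(p[2]),np.sin(p[2]); d=e[:2]-p[:2]; print("TCP holder",c*d[0]+q*d[1],-q*d[0]+c*d[1],e[2])
out=[]
for k in("top","scene"):
    im=eyes.grab_frame(k)[:,:,::-1].copy()
    ctr=proj(k,toW(p,[-.07,0,.04]))[0]; x0,y0=(ctr-[50,50]).astype(int)
    out.append(cv2.resize(im[y0:y0+100,x0:x0+100],(400,400),interpolation=cv2.INTER_CUBIC))
cv2.imwrite("pics/a1.png",np.hstack(out))
E
```

```text
5.1333 [ 0.44461383 -0.32083575  0.11830505] [-3.14102348e+00 -2.98532776e-03 -4.99707717e-01] [0.36357548 0.5989837  0.20876532]
TCP holder -0.10775138376707666 0.015409282606010564 0.11830504950323358
```

View pics/a1.png

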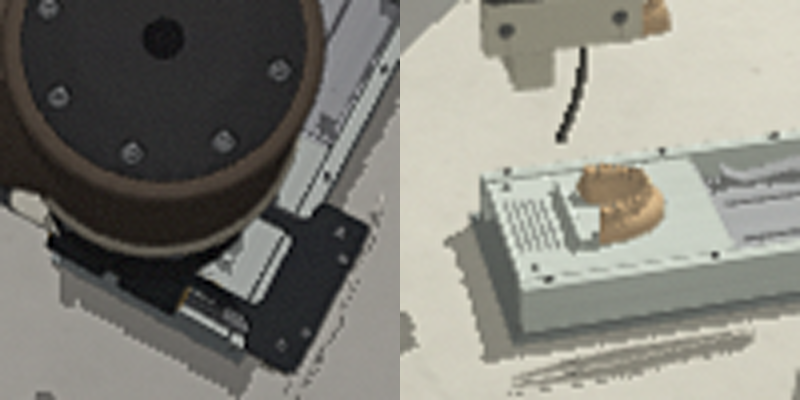

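The crop shows the closed fingers above the near end, with the pad, rib and cast clear in the scene view. The TCP is 15 mm left of the centreline, so I'll shift right and lower it.

>>> {"name": "servo_tool", "arguments": {
  "series": [
    [[0,8,20,0],[1,7,20,0],[0,0,20,0],[0,0,10,0],[0,0,4,0],[0,0,0,0],[0,0,0,0],[0,0,0,0],[0,0,0,0],[0,0,0,0]]
  ]
}}

```text
t: 6.07
eef_pos: [0.4379, -0.3343, 0.0434]
ee_rot: [-3.141, -0.002, -0.5]
force: [-0.5, -0.6, 0.2]
width: 0.0006
gripper_force: 0.0
```

```bash
cat >> h.py <<'E'
def rep():
    s=telemetry.get_state(); e=np.array(s["eef_pos"]); p=(0.5318,-0.386,-0.4998); c,q=np.cos(p[2]),np.sin(p[2]); d=e[:2]-p[:2]; f=np.array(s["force"])
    print(round(s["t"],2),"TCP holder mm",(1e3*np.array([c*d[0]+q*d[1],-q*d[0]+c*d[1],e[2]])).round(1),"F holder",np.round([c*f[0]+q*f[1],-q*f[0]+c*f[1],f[2]],1),np.round(s["ee_rot"],3))
def shot(name,cams=("top","scene"),ctr=(-.07,0,.04),h=50):
    out=[]; p=(0.5318,-0.386,-0.4998)
    for k in cams:
        im=eyes.grab_frame(k)[:,:,::-1]; x0,y0=(proj(k,toW(p,ctr))[0]-h).astype(int)
        out.append(cv2.resize(im[y0:y0+2*h,x0:x0+2*h],(400,400),interpolation=cv2.INTER_CUBIC))
    cv2.imwrite(f"pics/{name}.png",np.hstack(out))
E
python3 -c "
from h import *
rep(); shot('a2')"
```

```text
6.07 TCP holder mm [-107.2    0.4   43.4] F holder [-0.2 -0.8  0.2] [-3.141e+00 -2.000e-03 -5.000e-01]
```

View pics/a2.png

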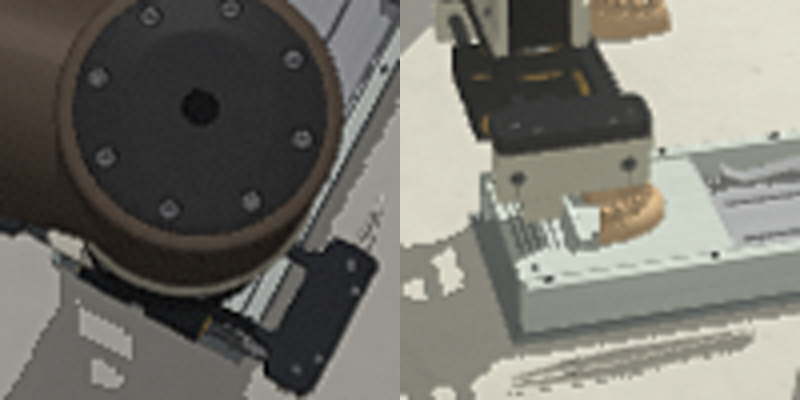

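The scene crop shows the fingertip (about (540,205)) over the grooves, behind the rib and clear of the cast. Now I'll lower it onto the pad.

>>> {"name": "servo_tool", "arguments": {
  "series": [
    [[0,0,4,0],[0,0,3,0],[0,0,2,0],[0,0,2,0],[0,0,2,0],[0,0,1,0],[0,0,1,0],[0,0,1,0],[0,0,0,0],[0,0,0,0]]
  ]
}}

```text
t: 7.0
eef_pos: [0.4375, -0.3345, 0.0272]
ee_rot: [3.141, -0.0, -0.499]
force: [-2.2, 1.4, 10.5]
width: 0.0003
gripper_force: 5.0
```

```bash
python3 -c "
from h import *
rep()"
```

```text
7.0 TCP holder mm [-1.075e+02  1.000e-01  2.720e+01] F holder [-2.6  0.1 10.5] [ 3.141 -0.    -0.499]
```

>>> {"name": "servo_tool", "arguments": {
  "series": [
    [[0,0,1,0],[0,0,1,0],[0,0,1,0],[0,0,0.5,0],[0,0,0,0],[0,0,0,0],[0,0,0,0],[0,0,0,0],[0,0,0,0],[0,0,0,0]]
  ]
}}

```text
t: 7.83
eef_pos: [0.4377, -0.3345, 0.0241]
ee_rot: [3.141, -0.001, -0.499]
force: [-3.2, 1.1, 13.4]
width: 0.0005
gripper_force: 6.4
```

```bash
python3 -c "
from h import *
rep()"
```

```text
7.83 TCP holder mm [-1.073e+02  1.000e-01  2.410e+01] F holder [-3.3 -0.5 13.4] [ 3.141e+00 -1.000e-03 -4.990e-01]
```

>>> {"name": "servo_tool", "arguments": {
  "series": [
    [[2,0,0.3,0],[2,0,0.2,0],[2,0,0,0],[2,0,0,0],[2,0,0,0],[2,0,0,0],[2,0,0,0],[2,0,0,0],[2,0,0,0],[0,0,0,0]]
  ]
}}

```text
t: 8.67
eef_pos: [0.4541, -0.3435, 0.0238]
ee_rot: [3.141, -0.002, -0.499]
force: [-1.9, 0.1, 13.5]
width: 0.0003
gripper_force: 6.5
```

```bash
python3 -c "
from h import *
rep(); shot('a3',ctr=(-.03,0,.03),h=60)"
```

```text
8.67 TCP holder mm [-88.6   0.1  23.8] F holder [-1.7 -0.8 13.5] [ 3.141e+00 -2.000e-03 -4.990e-01]
```

View pics/a3.png

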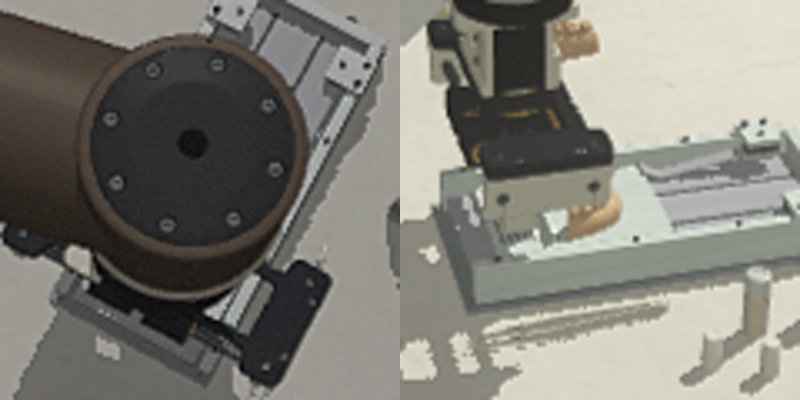

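The deck shows behind the plate, so the pressed plate is moving with the fingers, with its front edge near the lips. I'll keep sliding.

>>> {"name": "servo_tool", "arguments": {
  "series": [
    [[3,0,0,0],[3,0,0,0],[3,0,0,0],[3,0,0,0],[3,0,0,0],[3,0,0,0],[3,0,0,0],[3,0,0,0],[3,0,0,0],[0,0,0,0]]
  ]
}}

```text
t: 9.6
eef_pos: [0.4753, -0.3554, 0.0223]
ee_rot: [3.141, 0.003, -0.5]
force: [-5.2, 2.6, 6.5]
width: 0.0007
gripper_force: 7.4
```

```bash
python3 -c "
from h import *
rep(); shot('a4',ctr=(-.0,0,.03),h=60)"
```

```text
9.6 TCP holder mm [-64.3  -0.3  22.3] F holder [-5.8 -0.2  6.5] [ 3.141e+00  3.000e-03 -5.000e-01]
```

View pics/a4.png

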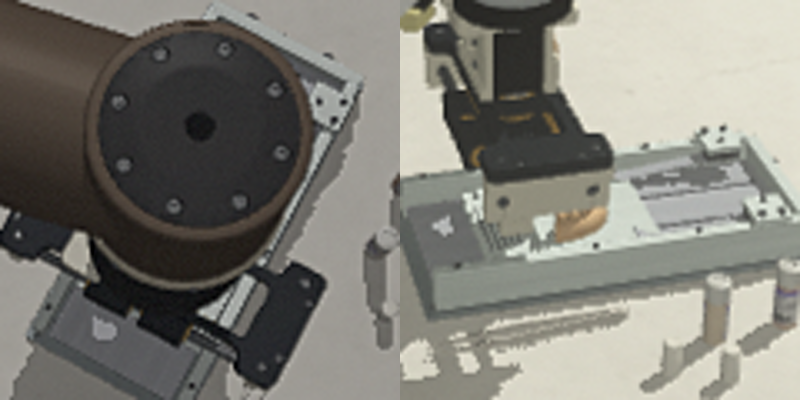

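Drag has risen to about 6 N and the deck has sunk nearly to the bottom with less finger force. That fits the front edge being under the springs, which now bear down on it; the scene view shows the plate low and level. Continuing.

>>> {"name": "servo_tool", "arguments": {
  "series": [
    [[3,0,0.3,0],[3,0,0.2,0],[3,0,0,0],[3,0,0,0],[3,0,0,0],[3,0,0,0],[3,0,0,0],[3,0,0,0],[3,0,0,0],[0,0,0,0]]
  ]
}}

```text
t: 10.53
eef_pos: [0.4997, -0.3687, 0.0224]
ee_rot: [3.141, 0.002, -0.5]
force: [-3.4, 2.8, 9.4]
width: 0.0005
gripper_force: 7.6
```

```bash
python3 -c "
from h import *
rep(); shot('a5',ctr=(.03,0,.03),h=60)"
```

```text
10.53 TCP holder mm [-36.5  -0.2  22.4] F holder [-4.3  0.8  9.4] [ 3.141e+00  2.000e-03 -5.000e-01]
```

View pics/a5.png

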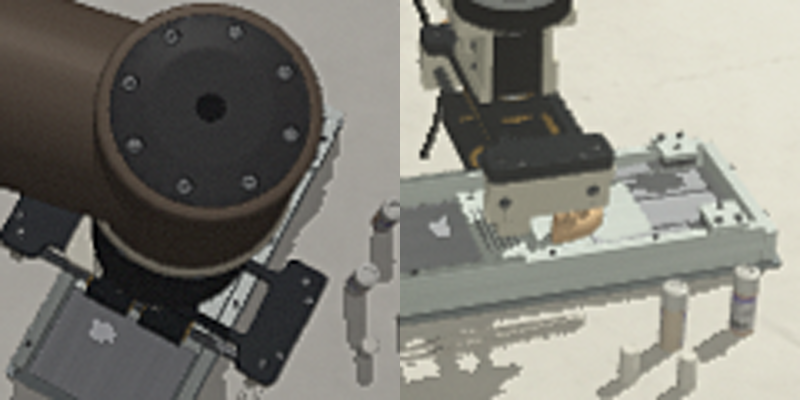

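The plate's front is well under the springs and it is moving straight. I'll push on toward the stop.

>>> {"name": "servo_tool", "arguments": {
  "series": [
    [[3,0,0,0],[3,0,0,0],[3,0,0,0],[3,0,0,0],[3,0,0,0],[3,0,0,0],[3,0,0,0],[3,0,0,0],[3,0,0,0],[3,0,0,0]]
  ]
}}

```text
t: 11.47
eef_pos: [0.5254, -0.3828, 0.0222]
ee_rot: [3.141, 0.003, -0.5]
force: [-5.5, 2.7, 10.1]
width: 0.0005
gripper_force: 7.1
```

>>> {"name": "servo_tool", "arguments": {
  "series": [
    [[3,0,0,0],[3,0,0.2,0],[3,0,0.2,0],[3,0,0.2,0],[3,0,0.2,0],[2,0,0.2,0],[2,0,0,0],[2,0,0,0],[0,0,0,0],[0,0,0,0]]
  ]
}}

```text
t: 12.3
eef_pos: [0.5445, -0.3933, 0.022]
ee_rot: [3.141, 0.001, -0.5]
force: [-4.6, 2.6, 11.3]
width: 0.0005
gripper_force: 7.9
```

```bash
python3 -c "
from h import *
rep()"
```

```text
12.3 TCP holder mm [14.7 -0.3 22. ] F holder [-5.3  0.  11.3] [ 3.141e+00  1.000e-03 -5.000e-01]
```

>>> {"name": "servo_tool", "arguments": {
  "series": [
    [[2,0,0,0],[2,0,0,0],[2,0,0,0],[2,0,0,0],[1,0,0,0],[1,0,0,0],[1,0,0,0],[1,0,0,0],[0,0,0,0],[0,0,0,0]]
  ]
}}

```text
t: 13.13
eef_pos: [0.5548, -0.3987, 0.0214]
ee_rot: [3.141, 0.002, -0.5]
force: [-4.9, 2.1, 8.0]
width: 0.0001
gripper_force: 6.5
```

```bash
python3 -c "
from h import *
rep(); shot('a6',ctr=(.06,0,.03),h=50)"
```

```text
13.13 TCP holder mm [26.3 -0.2 21.4] F holder [-5.3 -0.5  8. ] [ 3.141e+00  2.000e-03 -5.000e-01]
```

View pics/a6.png

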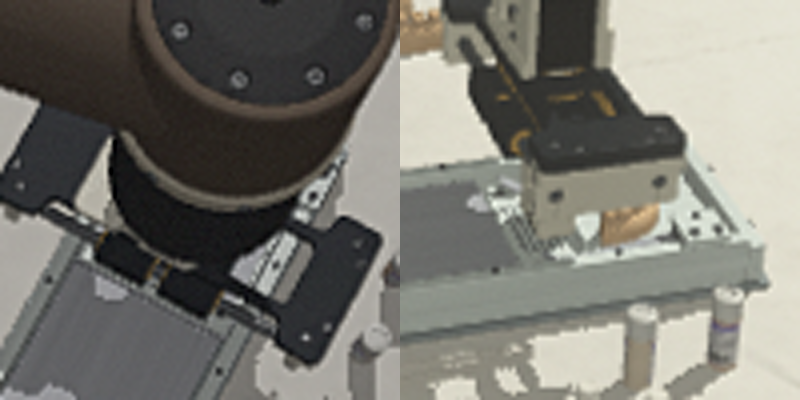

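The plate's rear edge is near the bed joint and its front nearly at the stop. The drop in z suggests it is leaving the deck. I'll ease it home.

>>> {"name": "servo_tool", "arguments": {
  "series": [
    [[1,0,0,0],[1,0,0,0],[1,0,0,0],[1,0,0,0],[0.5,0,0,0],[0.5,0,0,0],[0,0,0,0],[0,0,0,0],[0,0,0,0],[0,0,0,0]]
  ]
}}

```text
t: 14.07
eef_pos: [0.558, -0.4004, 0.0213]
ee_rot: [3.141, 0.004, -0.5]
force: [-7.9, 5.3, 12.0]
width: 0.0002
gripper_force: 8.4
```

```bash
python3 -c "
from h import *
rep()"
```

```text
14.07 TCP holder mm [29.9 -0.1 21.3] F holder [-9.5  0.9 12. ] [ 3.141  0.004 -0.5  ]
```

>>> {"name": "servo_tool", "arguments": {
  "series": [
    [[0.5,0,0,0],[0.5,0,0,0],[0.5,0,0,0],[0.5,0,0,0],[0.5,0,0,0],[0.5,0,0,0],[0,0,0,0],[0,0,0,0],[0,0,0,0],[0,0,0,0]]
  ]
}}

```text
t: 14.9
eef_pos: [0.558, -0.4005, 0.0213]
ee_rot: [3.141, 0.009, -0.5]
force: [-14.2, 11.3, 21.0]
width: 0.0002
gripper_force: 13.4
```

```bash
python3 -c "
from h import *
rep()"
```

```text
14.9 TCP holder mm [30.  -0.2 21.3] F holder [-17.9   3.1  21. ] [ 3.141  0.009 -0.5  ]
```

It stopped dead while the force climbed from 9.5 to 18 N, so the plate is against the end stop. I'll unload and withdraw.

>>> {"name": "servo_tool", "arguments": {
  "series": [
    [[-2,0,-0.3,0],[-2,0,-0.7,0],[-0.5,0,-1,0],[-0.5,0,-2,0],[0,0,-3,0],[0,0,-5,0],[0,0,-10,0],[0,0,-20,0],[0,0,-30,0],[0,0,-40,0]]
  ]
}}

```text
t: 15.73
eef_pos: [0.5573, -0.3997, 0.1324]
ee_rot: [3.141, 0.004, -0.5]
force: [0.5, -0.5, 0.8]
width: 0.0001
gripper_force: 0.0
```

>>> {"name": "servo_tool", "arguments": {
  "series": [
    [[-20,0,-30,0],[-40,0,0,0],[-40,0,0,0],[-20,40,0,0],[0,41,0,0],[0,0,0,0],[0,0,0,0],[0,0,0,0],[0,0,0,0],[0,0,0,0]]
  ]
}}

```text
t: 16.57
eef_pos: [0.4176, -0.4116, 0.1632]
ee_rot: [-3.142, -0.0, -0.499]
force: [-0.2, 0.1, -1.4]
width: -0.0001
gripper_force: 0.0
```

```bash
python3 -c "
from h import *
rep(); shot('a7',ctr=(.02,0,.03),h=60)
for k in('top','scene'):
    for n in('finger_pad','model_plate'): print(k,n,[(np.round(d['position'],3).tolist(),round(d['conf'],2)) for d in recognise(k,n)[:1]])
print('expect pad',toW((0.5318,-0.386,-0.4998),[[.024,0,.021],[.066,0,.016]]).round(3))
"
```

```text
16.57 TCP holder mm [-87.9 -77.2 163.2] F holder [-0.2  0.  -1.4] [-3.142 -0.    -0.499]
top finger_pad []
top model_plate []
scene finger_pad [([0.577, -0.414, 0.02], 0.94)]
scene model_plate [([0.582, -0.409, 0.021], 0.83)]
expect pad [[ 0.553 -0.398  0.021]
 [ 0.59  -0.418  0.016]]
```

View pics/a7.png

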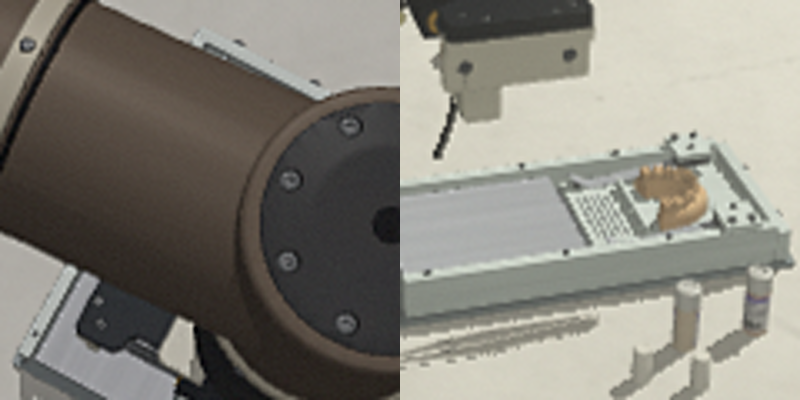

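The scene crop shows the plate down on the bed with its rear edge just past the raised deck (about (570,215)). The cast is by the blocks, the springs lie over the side margins, and the vials and tweezers haven't moved. Handing in.

```bash
python3 -c "
from station import ticket
print(ticket.job_done())"
```

```text
the job is handed in; nothing more can be done
None
```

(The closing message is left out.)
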